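Sort look-alike brass bushes by length into their rows

ROBOT

A 7-joint arm with a two-finger parallel gripper is mounted at the origin on the work surface. World frame = base frame: x ahead of the robot, y to its left, z up, the work surface at z = 0. Lengths are in m, angles in rad, forces in N, time in s.
With the tool pointing down it reaches from about 0.4 to 0.925 m from the base axis. Payload 4.1 kg.
Tool frame: the origin (TCP) lies on the centre line of the jaws, within the pads' length; the fingertips stand 11 mm ahead of it and the grasp point (between the pads) lies 8 mm behind it; z points along the fingers, y is the line along which they close (so a half turn about z gives the same grasp; the last joint's range is limited). The gripper opens to 85 mm and grips with 20 to 120 N. Pads are 22 mm wide; open, the fingers measure 114 mm over their backs; the gripper's body (76 mm by 85 mm) begins 54 mm behind the grasp point. The pads swing forward as they close: fully open they stand 13 mm farther back than shut.
Start: joints at [-1.277, 0.398, 0.045, 1.537, -0.019, 1.207, -0.051], TCP at [0.249, 0.601, 0.242] pointing down, gripper open.
Joint ranges: [-2.82, 2.82], [-0.49, 2.23], [-1.37, 1.46], [0, 2.46], [-1.36, 4.5], [0.23, 2], [-2.94, 2.94]. Speed limits (rad/s): [2.57, 2.57, 3.14, 3.14, 3.14, 3.14, 3.14].

INTERFACE

Orientations are given as [roll, pitch, yaw] about the fixed x, y, z axes, in that order (R = Rz(yaw) Ry(pitch) Rx(roll)).
In Python, from bench import monitor, imaging, job, models gives the robot as it stands.
- The arm moves only by the shell command python3 -m handwheel 'ROWS' [FORCE]. ROWS is JSON, a list of rows, each a list of 7 numbers: the shift along the tool's x, y, z each as a share of 20 cm, from -1 to 1, then the turn, a rotation vector about the tool's x, y, z each as a share of pi rad, from -1 to 1, then the opening, from 0 (shut) to 1 (fully open). In form: [[x, y, z, wx, wy, wz, claw], ...]. A call has 1 to 12 rows; each row shifts and turns the commanded pose from where the row before left it, along the tool's axes as they then stand; what a row does not reach is not made up. A row lasts 1/10 s, in which the tool goes at most 50 mm and 8.59 degrees, less where a joint would pass 70% of its speed; a pose out of reach is approached as far as the arm can. A call with a number of a shift or a turn outside -1 to 1 is refused whole. A call with a gripper value outside its range is refused whole. The fingers move at their own pace and stop on an object; FORCE is the grip in N (left out, the last holds). Time passes only in rows, so rows that do not move let the fingers close. It gives the time, the measured TCP pose, the force, the opening and the grip force at its end, in the units of the state.
- monitor.get_state(): the state, without advancing time (a new reading comes with each control period).
- imaging.grab_frame(name): name is "side" or "top"; returns a dict with "img" (400x640x3 uint8, red, green, blue), "K" (3x3 intrinsics, pixels), "T" (4x4, takes a point from camera to world coordinates). Camera axes: x right, y down, z forward; pixel columns grow to the right and rows downward; lengths in m; the calibration is good to about 2 mm. A picture is of the moment at which its call begins. There is no depth.
- job.hand_in(): hands the job in; it is judged then, once.
Trained networks look in a picture, given as the dict that the camera call returned (one of the last four; its "shot" number tells which), for a name from the list of things; names that differ only in an ending like _2 or _b are one class to them, and where a whole thing is asked for, a point or a joint stands for the part that bears it (a point fixed in the world has none). Each returns a list of dicts, best first, with "score" (0 to 1); they miss things now and then, are a little off and sometimes report something else, mostly with a low value. They report only what shows in the picture. A call takes as long as a camera call. They do not tell look-alikes from the thing itself.
- models.find_in(picture, label): "xy" ([column, row] in pixels, amid what is visible of it).
The state is a dict: "time_s": time; "joint_positions": joint angles; "joint_velocities": joint speeds; "tau": joint torques, N m; "position": TCP position; "orientation": TCP orientation; "ft_force": force on the tool from outside, world axes, zero at the start; "moment": the same for the moment, N m; "grip_width": finger opening in m; "finger_force": force on a finger pad.
Only numpy, scipy, OpenCV 4.12 (cv2) and the standard library are available. Lean on these libraries where they do the work, as an engineer would, in place of code of your own. Each camera call takes 0.05 s, during which the arm holds its last target. There are 200 camera calls.

TASK

Three freshly turned brass bushes stand on the bench; find out which are short and which are tall, and slide each one into the row whose steel master bush has the same height (green end block: short, red end block: tall), pushed up gently until the row is closed up against its master without gaps. Keep the bushes standing on the bench all the time: slide them, never lift them or knock them over, and leave the other things on the bench where they are.

Things in the scene. Friction and masses are not known exactly. Their poses are not given: they have to be found in the camera images.
- bush_1: One of three look-alike turned brass bushes, number 1, 36 mm in diameter, standing upright on the bench. It is either 44 mm or 52 mm tall, and which one is not known beforehand: feel or look. About 250 g (varies). Origin: centre of its underside, z up.
- bush_2: One of three look-alike turned brass bushes, number 2, 36 mm in diameter, standing upright on the bench. It is either 44 mm or 52 mm tall, and which one is not known beforehand: feel or look. About 250 g (varies). Origin: centre of its underside, z up.
- bush_3: One of three look-alike turned brass bushes, number 3, 36 mm in diameter, standing upright on the bench. It is either 44 mm or 52 mm tall, and which one is not known beforehand: feel or look. About 250 g (varies). Origin: centre of its underside, z up.
- row_short: Fixed short row, green end block and floor stripe. Origin: on the bench, middle of its open mouth; +x runs into the row, y across. Two rails, 8 mm high and thick, 42 mm apart, x = 0 to 122 mm; before the mouth they flare to 61 mm apart at x = -21 mm. At x = 90 mm stands a fixed steel master, diameter 36, 44 mm tall: a first bush against it is at x = 54, a second at x = 18 mm (room for two).
- row_long: Fixed tall row, red end block and floor stripe. Origin: on the bench, middle of its open mouth; +x runs into the row, y across. Two rails, 8 mm high and thick, 42 mm apart, x = 0 to 122 mm; before the mouth they flare to 61 mm apart at x = -21 mm. At x = 90 mm stands a fixed steel master, diameter 36, 52 mm tall: a first bush against it is at x = 54, a second at x = 18 mm (room for two).
- pin_cup: Bystander: black cup, 44 mm in diameter, 36 mm tall, between the rows. Origin: centre of its underside.
- driver: Bystander: screwdriver lying on the left of the bench, about 200 mm long. Origin: under its middle, x towards the tip.
- spanner: Bystander: steel wrench lying on the right, about 180 mm long. Origin: under its middle, x along it.
- oil: Bystander: blue oil bottle with a red cap, 44 mm in diameter, 100 mm tall, at the left. Origin: centre of its underside.
- grease: Bystander: low metal can, 60 mm in diameter, 45 mm tall, at the right. Origin: centre of its underside.
- block: Bystander: steel block 60 x 35 x 30 mm, near on the left. Origin: centre of its underside, x along its length.
Mind the look-alikes: they are no part of the job. What is shaped like the bush_2 but purple or turquoise is not meant.

How it is judged:
By the outcome, as a careful person would: the job done as asked, in the order asked, and still so for the second after the job is handed in, with the robot touching nothing.
It also fails if it takes over 72 s, if anything falls off the work surface, if the arm or the gripper's body presses on something with over 40 N, if the wrist force passes 120 N, or if a joint passes its speed limit or range.

## Working session

There is one attempt and no reset: what is moved stays moved. The work goes in short steps, Python scripts to look and compute and a shell command to move; the robot and the scene stay as the last step left them, time stands still between calls to the robot, and variables do not carry over. Pictures are saved under pics/ and viewed, at most 10 in all, crops included, and the job is handed in when it is done.

```bash
mkdir -p pics
cat > h.py <<'E'
import sys,numpy as np,cv2
sys.path.insert(0,'.')
from bench import monitor, imaging, job, models
def save(f,n): cv2.imwrite('pics/'+n,f['img'][:,:,::-1])
def ray(f,uv,z):
    K,T=np.array(f['K']),np.array(f['T'])
    d=T[:3,:3]@np.linalg.inv(K)@[uv[0],uv[1],1]; o=T[:3,3]
    return (o+d*(z-o[2])/d[2])
def proj(f,p):
    K,T=np.array(f['K']),np.array(f['T'])
    c=T[:3,:3].T@(np.array(p)-T[:3,3]); q=K@c; return q[:2]/q[2]
E
python3 - <<'E'
from h import *
np.set_printoptions(precision=4,suppress=True)
s=monitor.get_state();print(s['time_s'],s['position'],s['orientation'],s['ft_force'],s['grip_width'])
for n in('top','side'):
    f=imaging.grab_frame(n);save(f,n+'0.png');print(n,f['K'],f['T'])
    for l in('bush_1','row_short','row_long','pin_cup','oil','grease','block'):
        for d in models.find_in(f,l): print(l,np.round(d['xy'],1),round(d['score'],2),ray(f,d['xy'],0.025)[:2])
E
```

```text
0.0 [0.2485 0.5999 0.2412] [-3.1396  0.0001  2.7489] [-0.8735  0.5046 -0.5882] 0.08536811237550752
top [[413.4749   0.     323.1632]
 [  0.     413.4749 194.4626]
 [  0.       0.       1.    ]] [[-0.0159 -0.9921  0.1243  0.3627]
 [-0.9996  0.013  -0.0239  0.0282]
 [ 0.0221 -0.1246 -0.992   1.2091]
 [ 0.      0.      0.      1.    ]]
bush_1 [396.9 262.7] 0.68 [ 0.313  -0.2065]
bush_1 [369.8 212.7] 0.52 [ 0.4564 -0.1337]
bush_1 [324.6 206.3] 0.5 [ 0.4766 -0.0038]
bush_1 [351.  239.2] 0.5 [ 0.3814 -0.0776]
bush_1 [404.8 224.4] 0.47 [ 0.4212 -0.2335]
row_short [271.1 136.9] 0.74 [0.683  0.1496]
row_long [373.9 132.3] 0.66 [ 0.6939 -0.1529]
row_long [270.8 141.2] 0.46 [0.6701 0.1505]
pin_cup [324.5 140.9] 0.62 [ 0.6694 -0.0067]
oil [163.8 149.8] 0.86 [0.6477 0.4601]
grease [466.9 145.2] 0.68 [ 0.6521 -0.4272]
block [211.4 239.1] 0.76 [0.3878 0.3183]
side [[435.6475   0.     331.016 ]
 [  0.     435.6475 198.2378]
 [  0.       0.       1.    ]] [[ 0.8899 -0.23    0.3939  0.045 ]
 [-0.4559 -0.4794  0.7499 -0.8475]
 [ 0.0163 -0.8469 -0.5315  0.675 ]
 [ 0.      0.      0.      1.    ]]
bush_1 [302.  196.5] 0.81 [0.4572 0.1133]
bush_1 [304.6 239.6] 0.75 [ 0.3824 -0.0711]
bush_1 [314.9 258.8] 0.57 [ 0.3742 -0.1472]
bush_1 [347.2 277. ] 0.57 [ 0.4113 -0.2333]
bush_1 [305.7 281.3] 0.56 [ 0.3245 -0.2058]
bush_1 [340.4 245.9] 0.55 [ 0.4493 -0.1309]
bush_1 [325.9 211.9] 0.51 [0.4832 0.0145]
row_short [361.5 180.8] 0.79 [0.6544 0.1178]
row_long [430.8 230.2] 0.84 [ 0.6852 -0.1749]
pin_cup [386.4 199.7] 0.62 [ 0.6634 -0.0044]
pin_cup [327.5 212.3] 0.43 [0.4862 0.0109]
oil [312.3 136.5] 0.68 [0.6574 0.4733]
grease [491.9 300.3] 0.67 [ 0.6455 -0.4261]
block [254.7 174.6] 0.57 [0.3785 0.2915]
```

Run:
```python
import cv2
a=cv2.imread('pics/top0.png')[90:290,200:460]; b=cv2.imread('pics/side0.png')[150:320,230:490]
cv2.imwrite('pics/top0c.png',cv2.resize(a,None,fx=3,fy=3,interpolation=3)); cv2.imwrite('pics/side0c.png',cv2.resize(b,None,fx=3,fy=3,interpolation=3))
```

```text
(no output)
```

View pics/top0c.png

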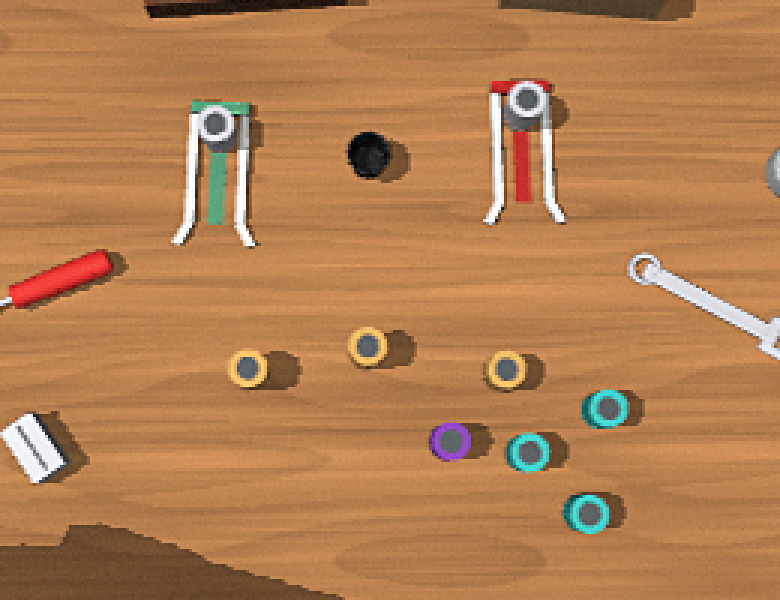

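View pics/side0c.png

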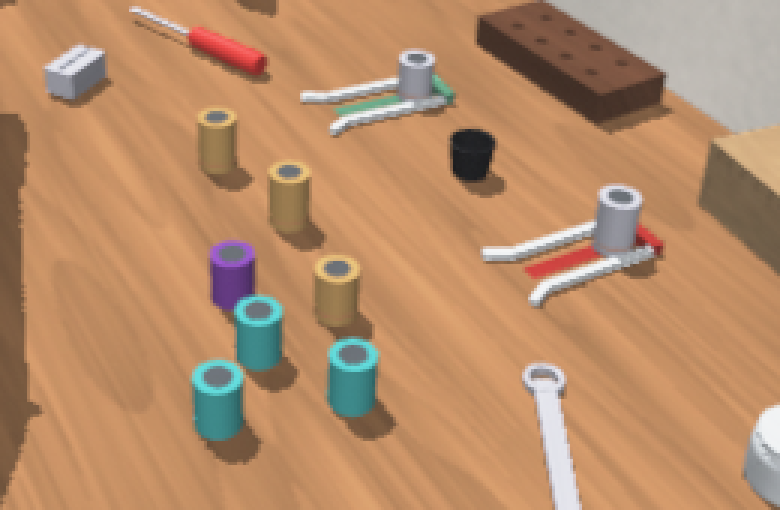

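The crops show the three brass bushes (top view, full pixels): left ≈(283,213), middle ≈(322,205), right ≈(369,213). The green row is at ≈(272,137) and the red row at ≈(374,132), both opening towards the robot. Next I fit silhouettes in both views to get positions and heights.

```bash
cat >> h.py <<'E'
from scipy.optimize import minimize
S=4
def hull_poly(f,P):
    q=np.array([proj(f,p) for p in P]);return cv2.convexHull(((q+.5)*S-.5).astype(np.float32))
def cyl(x,y,h,r=.018):
    t=np.linspace(0,2*np.pi,32,endpoint=False)
    return [(x+r*np.cos(a),y+r*np.sin(a),z) for a in t for z in(0,h)]
def rend(f,parts,win):
    u,v,w,hh=win;m=np.zeros((hh*S,w*S),np.uint8)
    for P in parts:
        q=hull_poly(f,P)-np.float32([u*S,v*S]); cv2.fillConvexPoly(m,np.round(q*16).astype(np.int32),255,shift=4)
    return cv2.resize(m,(w,hh),interpolation=cv2.INTER_AREA)/255.
def hsv(f): return cv2.cvtColor(f['img'],cv2.COLOR_RGB2HSV).astype(int)
def brass(f):
    i=f['img'].astype(int);H=hsv(f);return ((H[...,0]>=17)&(H[...,0]<=28)&(H[...,1]>100)&(H[...,2]>70))
def steel(f):
    H=hsv(f);return (H[...,1]<60)&(H[...,2]>90)
def fillhull(m):
    n,l,st,_=cv2.connectedComponentsWithStats(m.astype(np.uint8))
    if n<2: return m.astype(float)*0
    k=1+np.argmax(st[1:,4]);p=np.argwhere(l==k)[:,::-1].astype(np.int32)
    o=np.zeros(m.shape,np.uint8);cv2.fillConvexPoly(o,cv2.convexHull(p),1);return o.astype(float)
def fit_bush(fs,xy,r=22):
    D=[]
    for f in fs:
        c=proj(f,(*xy,.024));u,v=(c-r).astype(int);w=(u,v,2*r,2*r);m=brass(f)[v:v+2*r,u:u+2*r];D.append((f,w,fillhull(m)))
    def cost(p): return sum(np.abs(rend(f,[cyl(*p)],w)-m).sum() for f,w,m in D)
    best=None
    for h0 in(.044,.048,.052):
        s=minimize(cost,[*xy,h0],method='Nelder-Mead',options=dict(initial_simplex=[[*xy,h0],[xy[0]+.008,xy[1],h0],[xy[0],xy[1]+.008,h0],[xy[0],xy[1],h0+.006]],xatol=1e-4,fatol=.1))
        if best is None or s.fun<best.fun:best=s
    e=[min(cost([best.x[0]+a,best.x[1]+b,h]) for a in np.arange(-.003,.0031,.001) for b in np.arange(-.003,.0031,.001)) for h in(.044,.052)]
    return best.x,best.fun,[m.sum() for _,_,m in D],e
def rowparts(x,y,yaw,h):
    c,s=np.cos(yaw),np.sin(yaw);W=lambda a,b,z:(x+c*a-s*b,y+s*a+c*b,z);o=[]
    for g in(1,-1):
        for (a0,b0),(a1,b1) in(((0,.021),(.122,.021)),((-.021,.0305),(0,.021))):
            o.append([W(a,g*b,z) for a,b in((a0,b0),(a1,b1),(a0,b0+.008),(a1,b1+.008)) for z in(0,.008)])
    m=W(.09,0,0);o.append(cyl(m[0],m[1],h));return o
def fit_row(fs,p0,h):
    D=[]
    for f in fs:
        q=np.array([proj(f,P) for a in rowparts(*p0,h) for P in a]);u,v=(q.min(0)-8).astype(int);U,V=(q.max(0)+8).astype(int)
        D.append((f,(u,v,U-u,V-v),steel(f)[v:V,u:U].astype(float)))
    def cost(p): return sum(np.abs(rend(f,rowparts(*p[:3],p[3]),w)-m).sum() for f,w,m in D)
    best=None
    for y0 in(-.08,0,.08):
        q=np.array([*p0[:2],y0,h]);s=minimize(cost,q,method='Nelder-Mead',options=dict(initial_simplex=np.vstack([q]+[q+d for d in np.diag([.015,.015,.08,.006])]),xatol=1e-4,fatol=.1))
        if best is None or s.fun<best.fun:best=s
    return best.x,best.fun,[m.sum() for _,_,m in D]
E
python3 - <<'E'
from h import *
np.set_printoptions(precision=4,suppress=True)
fs=[imaging.grab_frame('top'),imaging.grab_frame('side')]
for uv in((283,213),(322,205),(369,213)): 
    xy=ray(fs[0],uv,.045)[:2];print(xy,*fit_bush(fs,xy))
for uv,h in(((271.5,164),.044),((374,158),.052)):
    xy=ray(fs[0],uv,0)[:2];print(xy,*fit_row(fs,(*xy,0),h))
f=fs[0];print(ray(f,(324.5,141),.025),ray(f,(200,0),0))
E
```

```text
[0.4574 0.1142] [0.4592 0.1171 0.0479] 55.21568627450981 [np.float64(150.0), np.float64(217.0)] [np.float64(68.59607843137255), np.float64(70.65098039215687)]
[0.4785 0.004 ] [0.4792 0.004  0.0486] 61.76862745098039 [np.float64(146.0), np.float64(247.0)] [np.float64(75.2156862745098), np.float64(72.28627450980392)]
[ 0.454  -0.1286] [ 0.4558 -0.1269  0.0405] 63.66274509803922 [np.float64(148.0), np.float64(267.0)] [np.float64(79.98039215686275), np.float64(126.17254901960786)]
[0.6072 0.151 ] [ 0.607   0.1516 -0.0442  0.0419] 235.87843137254902 [np.float64(423.0), np.float64(496.0)]
[ 0.622  -0.1546] [ 0.6245 -0.156   0.0181  0.0512] 248.38039215686274 [np.float64(430.0), np.float64(708.0)]
[ 0.6691 -0.0067  0.025 ] [ 1.1289  0.3727 -0.    ]
```

Run:
```python
from h import *
np.set_printoptions(precision=4,suppress=True)
fs=[imaging.grab_frame('top'),imaging.grab_frame('side')]
B=[(.459,.117),(.479,.004),(.456,-.127)];R=[(.607,.1516,-.0442,.0419),(.6245,-.156,.0181,.0512)]
for xy in B: print('side only',*fit_bush(fs[1:],xy)); 
tiles=[]
for f,(v0,v1,u0,u1) in zip(fs,((110,240,250,400),(155,285,280,470))):
    k=5 if u1-u0==150 else 4
    im=cv2.resize(f['img'][v0:v1,u0:u1,::-1],None,fx=k,fy=k,interpolation=0)
    bm=brass(f)[v0:v1,u0:u1];
    e=cv2.resize(bm.astype(np.uint8),None,fx=k,fy=k,interpolation=0);im[(cv2.morphologyEx(e,cv2.MORPH_GRADIENT,np.ones((2,2))))>0]=(0,0,255)
    for parts in [[cyl(*b,.048)] for b in B]+[rowparts(*r) for r in R]:
        for P in parts:
            q=((hull_poly(f,P)/S+.5-np.float32([u0,v0]))*k).astype(np.int32);cv2.polylines(im,[q],True,(255,0,0),1)
    cv2.imwrite('pics/ov%d.png'%k,im)
f=fs[1]
for uv in((302,196),(302,190),(326,215),(342,247),(342,260),(320,230)):print(uv,f['img'][uv[1],uv[0]],hsv(f)[uv[1],uv[0]])
```

```text
side only [0.4636 0.1278 0.0411] 16.50588235294118 [np.float64(218.0)] [np.float64(23.749019607843138), np.float64(53.568627450980394)]
side only [0.4827 0.0144 0.0414] 18.71764705882353 [np.float64(248.0)] [np.float64(24.16078431372549), np.float64(57.47450980392157)]
side only [ 0.4604 -0.1186  0.0333] 13.015686274509804 [np.float64(271.0)] [np.float64(59.01960784313725), np.float64(99.8392156862745)]
(302, 196) [155 124  80] [ 18 123 155]
(302, 190) [146 133 119] [ 16  47 146]
(326, 215) [154 123  79] [ 18 124 154]
(342, 247) [156 125  80] [ 18 124 156]
(342, 260) [114  84  61] [ 13 119 114]
(320, 230) [189 137  96] [ 13 125 189]
```

View pics/ov5.png

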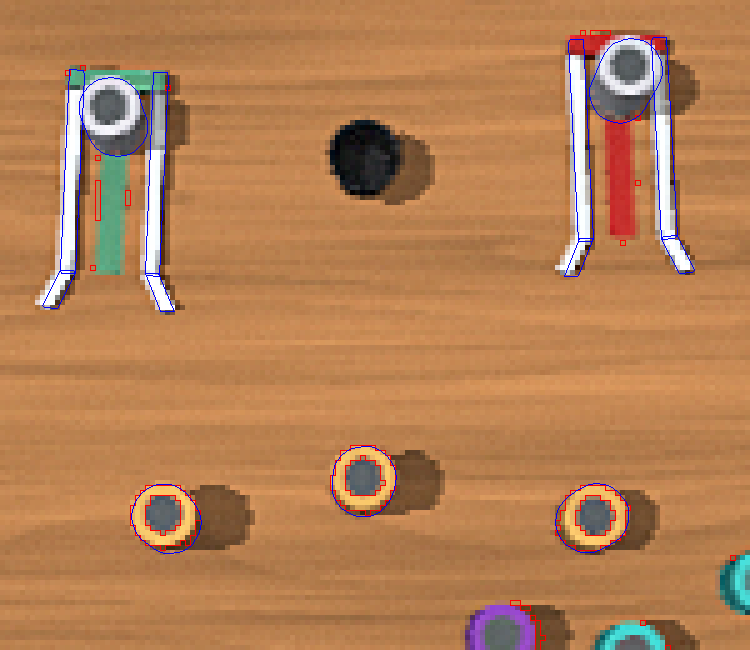

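View pics/ov4.png

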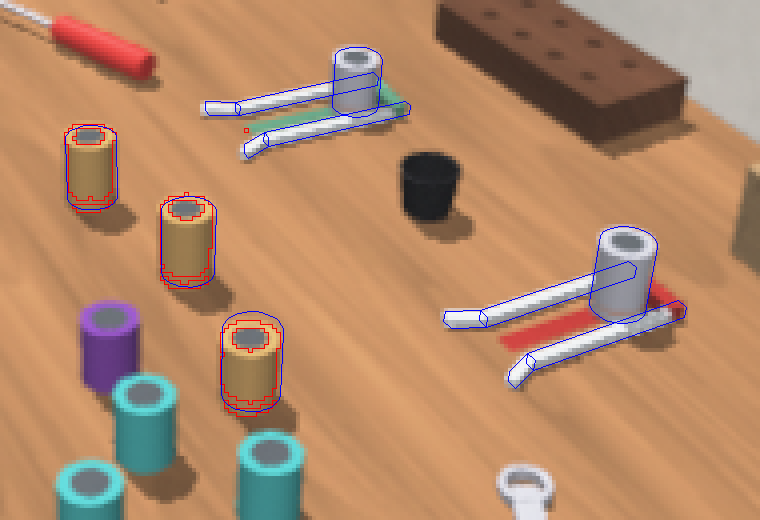

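Run:
```python
from h import *
fs=[imaging.grab_frame('top'),imaging.grab_frame('side')]
f=fs[1]
for n,xy in(('L',(.459,.117)),('M',(.479,.004)),('R',(.456,-.127))):
    c=proj(f,(*xy,.024));u=int(round(c[0]));v=int(c[1])
    H=hsv(f)
    print(n,u)
    for s in((v-16,v-5),(v+5,v+17)):
        print(*[(r,*f['img'][r,u-1:u+2].mean(0).astype(int).tolist()) for r in range(*s)])
    for h in(.044,.052):
        q=np.array([proj(f,p) for p in cyl(*xy,h)]);print(h,'top',q[:,1].min(),'bot',q[:,1].max(),'L/R',q[:,0].min(),q[:,0].max())
```

```text
L 302
(180, 200, 145, 101) (181, 200, 146, 101) (182, 201, 146, 102) (183, 202, 146, 102) (184, 200, 145, 101) (185, 212, 161, 107) (186, 221, 183, 122) (187, 135, 129, 118) (188, 108, 114, 120) (189, 107, 113, 119) (190, 147, 134, 119)
(201, 154, 123, 80) (202, 154, 123, 80) (203, 155, 124, 80) (204, 156, 122, 80) (205, 158, 118, 81) (206, 154, 124, 80) (207, 147, 117, 77) (208, 120, 92, 64) (209, 112, 83, 60) (210, 116, 86, 62) (211, 136, 100, 71) (212, 167, 122, 86)
0.044 top 186.71246910601786 bot 206.6155662117794 L/R 295.47544772524355 308.50853878380497
0.052 top 184.2782542629592 bot 206.6155662117794 L/R 295.39804542055464 308.50853878380497
M 326
(198, 208, 150, 105) (199, 207, 151, 105) (200, 208, 151, 105) (201, 209, 152, 106) (202, 212, 155, 107) (203, 222, 173, 114) (204, 221, 184, 124) (205, 127, 125, 119) (206, 108, 114, 120) (207, 107, 113, 119) (208, 119, 120, 118)
(219, 153, 123, 80) (220, 154, 123, 79) (221, 153, 123, 79) (222, 154, 123, 80) (223, 154, 122, 79) (224, 156, 119, 80) (225, 155, 121, 80) (226, 151, 120, 78) (227, 138, 107, 72) (228, 125, 93, 66) (229,
[... 169 characters left out ...]
1447404 L/R 319.4538338737007 333.21246770769864
R 342
(228, 196, 143, 99) (229, 195, 142, 99) (230, 194, 142, 99) (231, 193, 141, 98) (232, 192, 140, 98) (233, 189, 138, 97) (234, 201, 150, 103) (235, 226, 184, 118) (236, 218, 179, 122) (237, 108, 113, 119) (238, 108, 114, 120)
(249, 155, 124, 79) (250, 155, 124, 79) (251, 155, 124, 80) (252, 155, 124, 80) (253, 155, 124, 80) (254, 155, 124, 80) (255, 156, 121, 81) (256, 157, 118, 81) (257, 154, 124, 80) (258, 144, 114, 75) (259, 115, 86, 62) (260, 113, 84, 61)
0.044 top 233.3846877596531 bot 257.1042954510649 L/R 334.4200122440334 349.86100483486916
0.052 top 230.71218899592765 bot 257.1042954510649 L/R 334.4200122440334 349.99388476424417
```

Both views agree: the left and middle bushes are tall (22.3 and 24.2 px, against 22.3 and 23.9 expected for 52 mm). The right one is short (24.2 px, against 23.7 for 44 mm), and its shadow is shorter too. So left and middle go to the red row and right goes to green. I start with the middle bush.

```bash
python3 -m handwheel '[[0,0,0,0,0,-0.0417,1],[0,0,0,0,0,-0.0417,1],[0,0,0,0,0,-0.0416,1],[-0.08,-0.21,0,0,0,0,1],[-0.08,-0.21,0,0,0,0,1],[-0.08,-0.21,0,0,0,0,1],[-0.08,-0.21,0,0,0,0,1],[-0.08,-0.21,0,0,0,0,1],[-0.08,-0.21,0,0,0,0,1],[-0.08,-0.21,0,0,0,0,1],[-0.08,-0.21,0,0,0,0,1],[-0.08,-0.21,0,0,0,0,1]]' 20
```

```text
time_s: 2.3
position: [0.3933, 0.2208, 0.2427]
orientation: [3.141, 0.001, -3.142]
ft_force: [1.1, 0.3, 0.0]
grip_width: 0.0853
finger_force: 0.0
```

```bash
python3 -m handwheel '[[-0.08,-0.2,0,0,0,0,1],[-0.08,-0.2,0,0,0,0,1],[-0.08,-0.2,0,0,0,0,1],[-0.08,-0.2,0.1,0,0,0,1],[-0.08,-0.2,0.1,0,0,0,1],[0,0,0,0,0,0,1],[0,0,0,0,0,0,1]]'
```

```text
time_s: 3.0
position: [0.4726, 0.0217, 0.202]
orientation: [3.142, -0.001, 3.139]
ft_force: [-0.4, 0.1, 0.3]
grip_width: 0.0853
finger_force: 0.0
```

```bash
python3 -m handwheel '[[-0.03,-0.09,0.1,0,0,0,1],[0,0,0.2,0,0,0,1],[0,0,0.2,0,0,0,1],[0,0,0.15,0,0,0,1],[0,0,0.12,0,0,0,1],[0,0,0.1,0,0,0,1],[0,0,0,0,0,0,1],[0,0,0,0,0,0,1]]'
python3 -m handwheel '[[0,0,0,0,0,0,0.36],[0,0,0,0,0,0,0.36],[0,0,0,0,0,0,0.36],[0,0,0,0,0,0,0.36],[0,0,0,0,0,0,0.36],[0,0,0,0,0,0,0.36],[0,0,0,0,0,0,0.36],[0,0,0,0,0,0,0.36]]' 20
```

```text
time_s: 3.8
position: [0.4793, 0.0059, 0.0289]
orientation: [3.141, 0.001, -3.14]
ft_force: [0.1, 0.3, 0.9]
grip_width: 0.0857
finger_force: 0.0
time_s: 4.6
position: [0.4794, 0.0045, 0.0291]
orientation: [3.141, 0.001, 3.141]
ft_force: [-1.3, 0.4, 5.8]
grip_width: 0.0356
finger_force: 20.5
```

```bash
python3 -m handwheel '[[-0.04,0,0,0,0,0,0.36],[-0.06,0,0,0,0,0,0.36],[-0.06,0,0,0,0,0,0.36],[-0.06,-0.02,0,0,0,0,0.36],[-0.06,-0.05,0,0,0,0,0.36],[-0.05,-0.08,0,0,0,0,0.36],[0,-0.1,0,0,0,0,0.36],[0,-0.1,0,0,0,0,0.36],[0,-0.1,0,0,0,0,0.36],[0,-0.1,0,0,0,0,0.36],[0,-0.1,0,0,0,0,0.36],[0,-0.1,0,0,0,0,0.36]]'
python3 -m handwheel '[[0,-0.05,0,0,0,0,0.36],[0,0,0,0,0,0,0.36],[0,0,0,0,0,0,0.36]]'
```

```text
time_s: 5.8
position: [0.545, -0.1446, 0.0283]
orientation: [3.139, -0.0, -3.141]
ft_force: [1.3, 3.1, 0.6]
grip_width: 0.0356
finger_force: 22.0
time_s: 6.1
position: [0.5447, -0.1562, 0.0284]
orientation: [-3.14, 0.0, 3.141]
ft_force: [-0.2, -2.7, 1.3]
grip_width: 0.035
finger_force: 21.9
```

Run:
```python
from h import *
fs=[imaging.grab_frame('top'),imaging.grab_frame('side')]
im=np.vstack([cv2.resize(fs[0]['img'][100:230,240:440,::-1],None,fx=2.2,fy=2.2),cv2.resize(fs[1]['img'][150:290,270:470,::-1],None,fx=2.2,fy=2.2)])
cv2.imwrite('pics/m1.png',im)
```

```text
(no output)
```

View pics/m1.png

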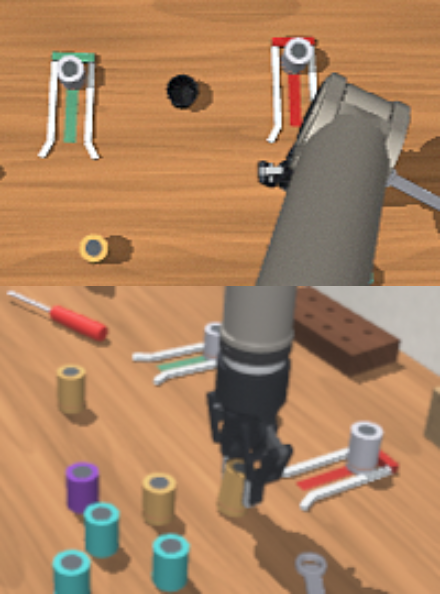

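The upper half shows the arm over the red mouth. The lower half shows the middle bush upright in the jaws before the red row, with the others undisturbed.

```bash
python3 -m handwheel '[[-0.04,0,0,0,0,0,0.36],[-0.05,0,0,0,0,0,0.36],[-0.05,0,0,0,0,0,0.36],[-0.05,0,0,0,0,0,0.36],[-0.05,0,0,0,0,0,0.36],[-0.05,0,0,0,0,0,0.36],[0,0,0,0,0,0,0.36]]'
python3 -m handwheel '[[-0.05,0,0,0,0,0,0.36],[-0.05,0,0,0,0,0,0.36],[-0.05,0,0,0,0,0,0.36],[-0.05,0,0,0,0,0,0.36],[-0.05,0,0,0,0,0,0.36],[-0.03,0,0,0,0,0,0.36],[0,0,0,0,0,0,0.36],[0,0,0,0,0,0,0.36]]'
```

```text
time_s: 6.9
position: [0.6032, -0.1538, 0.0283]
orientation: [3.14, -0.001, -3.14]
ft_force: [-2.1, 0.5, 3.1]
grip_width: 0.0355
finger_force: 22.1
time_s: 7.7
position: [0.6586, -0.1545, 0.0283]
orientation: [3.141, -0.0, -3.141]
ft_force: [-2.2, 0.6, 3.0]
grip_width: 0.0354
finger_force: 22.2
```

Lateral force is near zero. Next I approach contact in small steps.

```bash
python3 -m handwheel '[[-0.02,0,0,0,0,0,0.36],[-0.02,0,0,0,0,0,0.36],[-0.02,0,0,0,0,0,0.36],[-0.01,0,0,0,0,0,0.36],[0,0,0,0,0,0,0.36]]'
for i in 1 ; do python3 -m handwheel '[[-0.01,0,0,0,0,0,0.36],[0,0,0,0,0,0,0.36]]'; done
python3 -m handwheel '[[-0.01,0,0,0,0,0,0.36],[0,0,0,0,0,0,0.36]]'
```

```text
time_s: 8.2
position: [0.6713, -0.1552, 0.0283]
orientation: [3.141, -0.003, 3.142]
ft_force: [-4.0, -0.7, 5.6]
grip_width: 0.0353
finger_force: 22.5
time_s: 8.4
position: [0.673, -0.1553, 0.0283]
orientation: [3.141, -0.004, 3.141]
ft_force: [-6.7, -0.3, 6.0]
grip_width: 0.0354
finger_force: 22.5
time_s: 8.6
position: [0.6749, -0.1553, 0.0283]
orientation: [3.141, -0.004, 3.141]
ft_force: [-5.3, -0.8, 5.5]
grip_width: 0.0355
finger_force: 22.5
```

```bash
python3 -m handwheel '[[-0.01,0,0,0,0,0,0.36],[0,0,0,0,0,0,0.36]]'
python3 -m handwheel '[[-0.01,0,0,0,0,0,0.36],[0,0,0,0,0,0,0.36]]'
```

```text
time_s: 8.8
position: [0.677, -0.1553, 0.0283]
orientation: [3.141, -0.004, 3.141]
ft_force: [-4.8, -0.2, 6.4]
grip_width: 0.0354
finger_force: 22.5
time_s: 9.0
position: [0.679, -0.1554, 0.0283]
orientation: [3.141, -0.004, 3.141]
ft_force: [-5.7, 0.5, 6.6]
grip_width: 0.036
finger_force: 22.4
```

Run:
```python
from h import *
fs=[imaging.grab_frame('top'),imaging.grab_frame('side')]
im=np.vstack([cv2.resize(fs[0]['img'][100:180,330:430,::-1],None,fx=5,fy=5)[:280],cv2.resize(fs[1]['img'][195:260,390:490,::-1],None,fx=5,fy=5)])
cv2.imwrite('pics/m2.png',im)
```

```text
(no output)
```

View pics/m2.png

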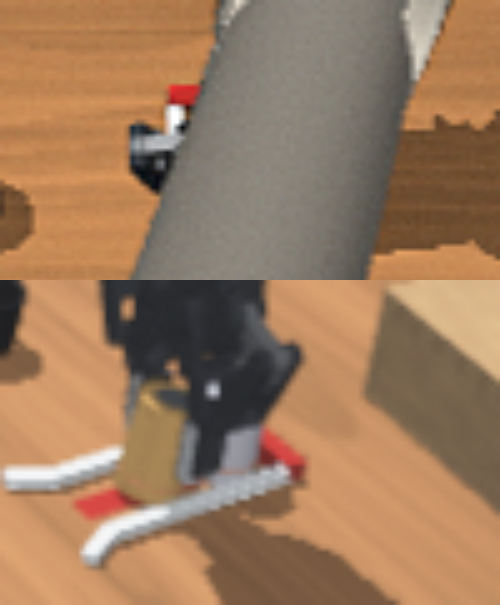

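The lower crop shows the bush in the red row leaning slightly forward in the jaws (left edge from (145,385) to (120,490)), so it has pivoted between the pads. I'll release it gently so that it settles, then look.

```bash
python3 -m handwheel '[[0.01,0,0,0,0,0,0.36],[0,0,0,0,0,0,0.36],[0,0,0,0,0,0,0.44],[0,0,0,0,0,0,0.44],[0,0,0,0,0,0,0.5],[0,0,0,0,0,0,0.6],[0,0,0,0,0,0,0.6],[0,0,0,0,0,0,0.6]]'
python3 - <<'E'
from h import *
fs=[imaging.grab_frame('top'),imaging.grab_frame('side')]
cv2.imwrite('pics/m3.png',cv2.resize(fs[1]['img'][195:260,390:490,::-1],None,fx=5,fy=5))
E
```

```text
time_s: 9.9
position: [0.6788, -0.1554, 0.0282]
orientation: [3.142, 0.0, -3.142]
ft_force: [-0.6, -1.0, 0.1]
grip_width: 0.0512
finger_force: 0.0
```

View pics/m3.png

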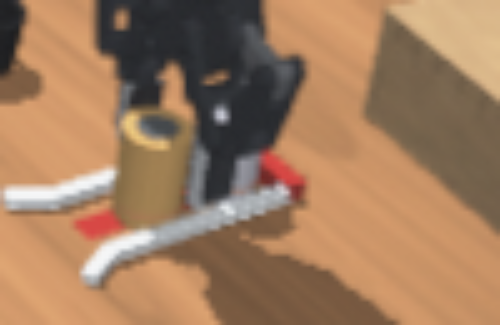

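Released, the bush stands upright at crop (150,165), somewhat short of the master. I'll back off, shut the fingers and push it home from behind.

```bash
python3 -m handwheel '[[0,0,-0.1,0,0,0,0.7],[0,0,-0.2,0,0,0,0.7],[0.1,0,-0.1,0,0,0,0.7],[0.2,0,0,0,0,0,0],[0.2,0,0,0,0,0,0],[0.2,0,0,0,0,0,0],[0.1,0,0,0,0,0,0],[0,0,0,0,0,0,0],[0,0,0,0,0,0,0]]'
python3 - <<'E'
from h import *
np.set_printoptions(precision=4,suppress=True)
fs=[imaging.grab_frame('top'),imaging.grab_frame('side')]
D=models.find_in(fs[1],'bush_1');print([ (np.round(d['xy'],1),ray(fs[1],d['xy'],.026)[:2]) for d in D])
print(*fit_bush(fs[1:],(.655,-.155)))
f=fs[1]
for h in (.644,.65,.656,.662,.668,.6785): print(h,proj(f,(h,-.155,0)),proj(f,(h,-.155,.052)))
cv2.imwrite('pics/m4.png',np.vstack([cv2.resize(fs[1]['img'][195:260,390:490,::-1],None,fx=4,fy=4,interpolation=0),cv2.resize(fs[0]['img'][100:165,330:430,::-1],None,fx=4,fy=4)]))
E
```

```text
time_s: 10.9
position: [0.5196, -0.1555, 0.1088]
orientation: [3.141, 0.002, 3.141]
ft_force: [0.2, 0.0, -0.8]
grip_width: -0.0002
finger_force: 0.0
[(array([340.7, 246.3]), array([ 0.4486, -0.1337])), (array([421.7, 225.5]), array([ 0.6759, -0.1494])), (array([305.7, 239.9]), array([ 0.3838, -0.0745])), (array([315.5, 259.2]), array([ 0.3743, -0.1501])), (array([299.7, 196.7]), array([0.4503, 0.1136])), (array([346.6, 273.3]), array([ 0.4153, -0.2232])), (array([304.6, 282.1]), array([ 0.321, -0.208]))]
[ 0.6738 -0.1464  0.0422] 16.53333333333333 [np.float64(286.0)] [np.float64(20.090196078431372), np.float64(57.15686274509804)]
0.644 [411.6826 238.1006] [414.0754 221.4549]
0.65 [413.5953 237.4776] [416.0316 220.8523]
0.656 [415.5    236.8574] [417.9792 220.2523]
0.662 [417.3967 236.2397] [419.9184 219.6549]
0.668 [419.2853 235.6246] [421.8493 219.0601]
0.6785 [422.5715 234.5544] [425.2083 218.0253]
```

View pics/m4.png

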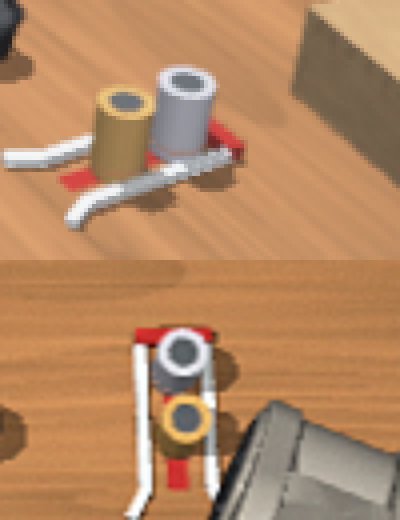

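The pictures show the bush upright in the red row with an 11 mm gap to the master (ring centres at (184,351) and (187,418) in the top crop). I'll push it with shut, low fingers.

```bash
python3 -m handwheel '[[-0.05,0,0.1,0,0,0,0],[-0.05,0,0.15,0,0,0,0],[-0.05,0,0.11,0,0,0,0],[-0.1,0,0.06,0,0,0,0],[-0.1,0,0,0,0,0,0],[-0.1,0,0,0,0,0,0],[-0.06,0,0,0,0,0,0],[-0.03,0,0,0,0,0,0],[-0.01,0,0,0,0,0,0],[0,0,0,0,0,0,0]]'
python3 -m handwheel '[[-0.01,0,0,0,0,0,0],[-0.01,0,0,0,0,0,0],[-0.01,0,0,0,0,0,0],[0,0,0,0,0,0,0]]'
```

```text
time_s: 12.05
position: [0.6286, -0.1554, 0.024]
orientation: [3.142, -0.001, -3.142]
ft_force: [-0.1, 0.4, -0.1]
grip_width: 0.0003
finger_force: 0.0
time_s: 12.45
position: [0.6351, -0.1554, 0.0244]
orientation: [3.141, 0.001, -3.141]
ft_force: [-0.1, -0.2, 1.2]
grip_width: 0.0001
finger_force: 0.0
```

```bash
python3 -m handwheel '[[-0.01,0,0,0,0,0,0],[-0.01,0,0,0,0,0,0],[-0.01,0,0,0,0,0,0],[0,0,0,0,0,0,0]]'
python3 -m handwheel '[[-0.01,0,0,0,0,0,0],[-0.01,0,0,0,0,0,0],[0,0,0,0,0,0,0]]'
python3 -m handwheel '[[-0.01,0,0,0,0,0,0],[0,0,0,0,0,0,0]]'
```

```text
time_s: 12.85
position: [0.6402, -0.1557, 0.0242]
orientation: [3.141, -0.001, 3.141]
ft_force: [-3.3, -0.6, 2.7]
grip_width: -0.0001
finger_force: 1.6
time_s: 13.15
position: [0.6454, -0.1553, 0.0241]
orientation: [-3.142, 0.001, -3.141]
ft_force: [-0.3, 0.5, -1.1]
grip_width: 0.0
finger_force: 0.6
time_s: 13.35
position: [0.6472, -0.1553, 0.0242]
orientation: [3.142, 0.001, -3.141]
ft_force: [-1.9, 0.1, 0.6]
grip_width: -0.0
finger_force: 0.7
```

```bash
python3 -m handwheel '[[-0.005,0,0,0,0,0,0],[-0.005,0,0,0,0,0,0],[0,0,0,0,0,0,0]]'
python3 -m handwheel '[[-0.005,0,0,0,0,0,0],[-0.005,0,0,0,0,0,0],[0,0,0,0,0,0,0]]'
```

```text
time_s: 13.65
position: [0.6491, -0.1553, 0.0242]
orientation: [3.141, 0.001, -3.141]
ft_force: [-0.7, -0.4, -0.4]
grip_width: 0.0001
finger_force: 0.6
time_s: 13.95
position: [0.6508, -0.1554, 0.0242]
orientation: [3.141, -0.0, -3.142]
ft_force: [-1.7, -0.0, -0.5]
grip_width: -0.0001
finger_force: 0.8
```

```bash
python3 -m handwheel '[[-0.005,0,0,0,0,0,0],[-0.005,0,0,0,0,0,0],[0,0,0,0,0,0,0]]'
python3 -m handwheel '[[-0.005,0,0,0,0,0,0],[-0.005,0,0,0,0,0,0],[0,0,0,0,0,0,0]]'
```

```text
time_s: 14.25
position: [0.6509, -0.1554, 0.0241]
orientation: [3.141, -0.004, 3.141]
ft_force: [-6.5, 1.1, 3.3]
grip_width: 0.0002
finger_force: 3.2
time_s: 14.55
position: [0.6509, -0.1555, 0.0241]
orientation: [3.14, -0.008, 3.141]
ft_force: [-11.2, 2.2, 7.9]
grip_width: -0.0002
finger_force: 5.4
```

Firm contact at TCP x=0.651, so the first bush is home (bush x ≈ TCP+0.0275). Next is the left (tall) bush.

```bash
python3 -m handwheel '[[0.02,0,0,0,0,0,0],[0.05,0,0,0,0,0,0],[0.08,0,-0.1,0,0,0,0],[0.1,0,-0.18,0,0,0,0],[0.1,0.05,-0.18,0,0,0,0.5],[0.1,0.2,0,0,0,0,1],[0.1,0.2,0,0,0,0,1],[0.1,0.2,0,0,0,0,1],[0.1,0.2,0,0,0,0,1],[0.1,0.2,0,0,0,0,1],[0.1,0.2,0,0,0,0,1],[0.02,0.12,0,0,0,0,1]]'
python3 -m handwheel '[[0,0,0,0,0,0,1],[0,0,0,0,0,0,1]]'
python3 - <<'E'
from h import *
np.set_printoptions(precision=4,suppress=True)
fs=[imaging.grab_frame('top'),imaging.grab_frame('side')]
f=fs[0];save(f,'t5.png')
for uv in((283,213),(369,213)): print([ray(f,uv,h)[:2] for h in(.052,.044)])
E
```

```text
time_s: 15.75
position: [0.4587, 0.1221, 0.1166]
orientation: [3.139, 0.001, -3.137]
ft_force: [0.8, 0.5, 0.1]
grip_width: 0.0854
finger_force: 0.0
time_s: 15.95
position: [0.4613, 0.1189, 0.1168]
orientation: [3.141, 0.002, -3.14]
ft_force: [0.8, 0.6, 0.2]
grip_width: 0.0855
finger_force: 0.0
[array([0.4568, 0.1137]), array([0.4575, 0.1143])]
[array([ 0.4534, -0.1277]), array([ 0.454 , -0.1288])]
```

```bash
python3 -m handwheel '[[0.015,-0.015,0.1,0,0,0,1],[0,0,0.15,0,0,0,1],[0,0,0.13,0,0,0,1],[0,0,0.08,0,0,0,1],[0,0,0.03,0,0,0,1],[0,0,0,0,0,0,1],[0,0,0,0,0,0,0.36],[0,0,0,0,0,0,0.36],[0,0,0,0,0,0,0.36],[0,0,0,0,0,0,0.36],[0,0,0,0,0,0,0.36],[0,0,0,0,0,0,0.36]]' 20
python3 -m handwheel '[[0,0,0,0,0,0,0.36],[0,0,0,0,0,0,0.36]]'
```

```text
time_s: 17.25
position: [0.4583, 0.1159, 0.0191]
orientation: [3.141, 0.001, -3.142]
ft_force: [-0.6, 0.3, 5.0]
grip_width: 0.0358
finger_force: 20.5
time_s: 17.45
position: [0.4584, 0.1159, 0.0191]
orientation: [3.141, 0.001, -3.142]
ft_force: [-1.4, 1.0, 6.5]
grip_width: 0.0357
finger_force: 20.5
```

```bash
python3 -m handwheel '[[-0.04,0,0,0,0,0,0.36],[-0.06,0,0,0,0,0,0.36],[-0.07,0,0,0,0,0,0.36],[-0.07,-0.02,0,0,0,0,0.36],[-0.07,-0.05,0,0,0,0,0.36],[-0.07,-0.08,0,0,0,0,0.36],[-0.05,-0.1,0,0,0,0,0.36],[-0.02,-0.1,0,0,0,0,0.36],[0,-0.1,0,0,0,0,0.36],[0,-0.1,0,0,0,0,0.36],[0,-0.1,0,0,0,0,0.36],[0,-0.1,0,0,0,0,0.36]]'
python3 -m handwheel '[[0,-0.1,0,0,0,0,0.36],[0,-0.1,0,0,0,0,0.36],[0,-0.1,0,0,0,0,0.36],[0,-0.1,0,0,0,0,0.36],[0,-0.1,0,0,0,0,0.36],[0,-0.1,0,0,0,0,0.36],[0,0,0,0,0,0,0.36],[0,0,0,0,0,0,0.36]]'
```

```text
time_s: 18.65
position: [0.5483, -0.0349, 0.0184]
orientation: [3.141, 0.001, -3.141]
ft_force: [0.4, 1.9, 0.5]
grip_width: 0.0354
finger_force: 20.3
time_s: 19.45
position: [0.5478, -0.1557, 0.0184]
orientation: [-3.14, 0.001, 3.14]
ft_force: [-0.3, -1.7, 1.2]
grip_width: 0.0357
finger_force: 20.6
```

```bash
python3 -m handwheel '[[0,0,0,0,0,0,0.44],[0,0,0,0,0,0,0.5],[0,0,0,0,0,0,0.7],[0,0,0,0,0,0,0.7],[0,0,-0.1,0,0,0,0.7],[0,0,-0.2,0,0,0,0.7],[0,0,-0.15,0,0,0,0.5],[0.1,0,-0.05,0,0,0,0],[0.155,0,0,0,0,0,0],[0,0,0,0,0,0,0],[0,0,0,0,0,0,0]]'
python3 -m handwheel '[[0,0,0.1,0,0,0,0],[0,0,0.15,0,0,0,0],[0,0,0.13,0,0,0,0],[0,0,0.06,0,0,0,0],[0,0,0.03,0,0,0,0],[0,0,0,0,0,0,0],[0,0,0,0,0,0,0]]'
python3 - <<'E'
from h import *
fs=[imaging.grab_frame('top'),imaging.grab_frame('side')]
cv2.imwrite('pics/m6.png',cv2.resize(fs[1]['img'][190:290,310:470,::-1],None,fx=4,fy=4,interpolation=0))
E
```

```text
time_s: 20.55
position: [0.4966, -0.1541, 0.1185]
orientation: [3.141, 0.001, 3.142]
ft_force: [-0.3, 0.3, 0.4]
grip_width: -0.0002
finger_force: 0.0
time_s: 21.25
position: [0.4978, -0.1547, 0.0251]
orientation: [-3.141, 0.002, 3.142]
ft_force: [-0.7, 0.5, -0.1]
grip_width: 0.0002
finger_force: 0.0
```

View pics/m6.png

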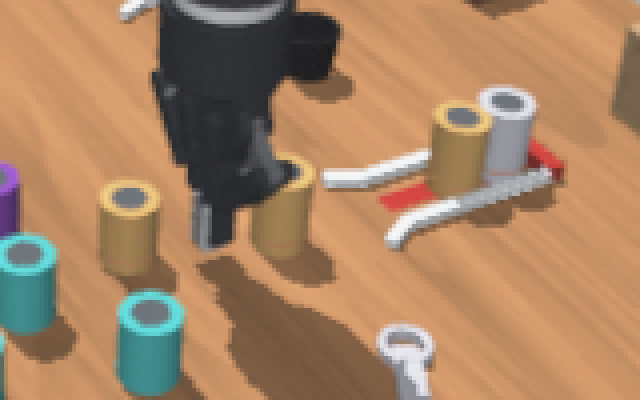

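The picture shows the left bush upright before the red mouth at ≈(282,205), the first one closed up against the master at (462,150), and the shut fingers behind. Pushing in.

```bash
python3 -m handwheel '[[-0.05,-0.005,0,0,0,0,0],[-0.03,0,0,0,0,0,0],[-0.03,0,0,0,0,0,0],[-0.05,0,0,0,0,0,0],[-0.05,0,0,0,0,0,0],[-0.05,0,0,0,0,0,0],[-0.05,0,0,0,0,0,0],[-0.05,0,0,0,0,0,0],[-0.05,0,0,0,0,0,0],[-0.04,0,0,0,0,0,0],[0,0,0,0,0,0,0]]'
python3 -m handwheel '[[-0.03,0,0,0,0,0,0],[-0.03,0,0,0,0,0,0],[-0.02,0,0,0,0,0,0],[0,0,0,0,0,0,0]]'
```

```text
time_s: 22.45
position: [0.5887, -0.1552, 0.0244]
orientation: [-3.141, 0.002, -3.141]
ft_force: [-0.4, 0.2, -0.2]
grip_width: 0.0
finger_force: 0.0
time_s: 22.85
position: [0.6038, -0.1553, 0.0244]
orientation: [-3.142, 0.001, -3.141]
ft_force: [-0.4, -0.7, 0.2]
grip_width: 0.0001
finger_force: 0.0
```

```bash
python3 -m handwheel '[[-0.01,0,0,0,0,0,0],[-0.01,0,0,0,0,0,0],[-0.01,0,0,0,0,0,0],[0,0,0,0,0,0,0]]'
python3 - <<'E'
from h import *
f=imaging.grab_frame('side')
for d in models.find_in(f,'bush_1'): print(np.round(d['xy'],1),round(d['score'],2),ray(f,d['xy'],.026)[:2].round(3))
print(fit_bush([f],(.641,-.155))); save(f,'s7.png')
E
```

```text
time_s: 23.25
position: [0.6091, -0.1555, 0.0243]
orientation: [-3.142, 0.001, -3.142]
ft_force: [-1.0, 0.6, -0.1]
grip_width: -0.0003
finger_force: 0.4
[344.9 275.7] 0.9 [ 0.408 -0.228]
[302.8 282.5] 0.73 [ 0.317 -0.207]
[411.5 235. ] 0.7 [ 0.628 -0.171]
[304.8 238.8] 0.64 [ 0.384 -0.07 ]
[340.1 247.1] 0.61 [ 0.446 -0.136]
[425.9 225.6] 0.6 [ 0.685 -0.154]
(array([ 0.68069577, -0.15013019,  0.04629282]), np.float64(161.0), [np.float64(453.0)], [np.float64(165.93333333333334), np.float64(171.86666666666667)])
```

Both bushes are there and the second is partly hidden by the finger. I continue gently to contact.

```bash
python3 -m handwheel '[[-0.01,0,0,0,0,0,0],[-0.005,0,0,0,0,0,0],[-0.005,0,0,0,0,0,0],[0,0,0,0,0,0,0]]'
python3 -m handwheel '[[-0.005,0,0,0,0,0,0],[-0.005,0,0,0,0,0,0],[0,0,0,0,0,0,0]]'
python3 -m handwheel '[[-0.005,0,0,0,0,0,0],[-0.005,0,0,0,0,0,0],[0,0,0,0,0,0,0]]'
```

```text
time_s: 23.75
position: [0.6129, -0.1554, 0.0243]
orientation: [3.142, 0.0, -3.142]
ft_force: [-1.3, -0.2, 0.9]
grip_width: -0.0
finger_force: 0.7
time_s: 24.05
position: [0.6149, -0.1554, 0.0243]
orientation: [3.142, 0.0, -3.142]
ft_force: [-2.2, 0.7, 0.9]
grip_width: 0.0003
finger_force: 0.9
time_s: 24.35
position: [0.615, -0.1554, 0.0242]
orientation: [3.141, -0.004, 3.141]
ft_force: [-6.8, 0.3, 4.5]
grip_width: 0.0003
finger_force: 3.1
```

Contact at 0.615 = 0.651 − 0.036, so the red row is closed up. Now the short bush.

```bash
python3 -m handwheel '[[-0.005,0,0,0,0,0,0],[0.025,0,0,0,0,0,0],[0.05,0,0,0,0,0,0],[0.05,0,-0.1,0,0,0,0],[0.1,0,-0.2,0,0,0,0.3],[0.15,0,-0.18,0,0,0,1],[0.2,0.06,0,0,0,0,1],[0.18,0.07,0,0,0,0,1],[0.05,0.005,0,0,0,0,1],[0,0,0,0,0,0,1],[0,0,0,0,0,0,1]]'
```

```text
time_s: 25.45
position: [0.4584, -0.1288, 0.1208]
orientation: [-3.141, 0.003, -3.141]
ft_force: [-0.1, 0.6, 0.2]
grip_width: 0.0856
finger_force: 0.0
```

```bash
python3 -m handwheel '[[0.015,0,0.1,0,0,0,1],[0,0,0.15,0,0,0,1],[0,0,0.15,0,0,0,1],[0,0,0.08,0,0,0,1],[0,0,0.03,0,0,0,1],[0,0,0,0,0,0,1],[0,0,0,0,0,0,0.36],[0,0,0,0,0,0,0.36],[0,0,0,0,0,0,0.36],[0,0,0,0,0,0,0.36],[0,0,0,0,0,0,0.36],[0,0,0,0,0,0,0.36]]' 20
python3 -m handwheel '[[0,0,0,0,0,0,0.36],[0,0,0,0,0,0,0.36]]'
```

```text
time_s: 26.65
position: [0.4544, -0.1284, 0.0191]
orientation: [3.141, 0.002, -3.142]
ft_force: [-1.3, 0.4, 5.8]
grip_width: 0.0354
finger_force: 20.3
time_s: 26.85
position: [0.4544, -0.1284, 0.0191]
orientation: [3.141, 0.001, -3.142]
ft_force: [-1.5, 0.3, 7.5]
grip_width: 0.0354
finger_force: 20.3
```

```bash
python3 -m handwheel '[[-0.04,0,0,0,0,0,0.36],[-0.06,0,0,0,0,0,0.36],[-0.07,0,0,0,0,0,0.36],[-0.07,0.02,0,0,0,0,0.36],[-0.07,0.05,0,0,0,0,0.36],[-0.05,0.08,0,0,0,0,0.36],[-0.018,0.1,0,0,0,0,0.36],[0,0.1,0,0,0,0,0.36],[0,0.1,0,0,0,0,0.36],[0,0.1,0,0,0,0,0.36],[0,0.1,0,0,0,0,0.36],[0,0.1,0,0,0,0,0.36]]'
python3 -m handwheel '[[0,0.1,0,0,0,0,0.36],[0,0.1,0,0,0,0,0.36],[0,0.1,0,0,0,0,0.36],[0,0.1,0,0,0,0,0.36],[0,0.1,0,0,0,0,0.36],[0,0.1,0,0,0,0,0.36],[0,0.06,0,0,0,0,0.36],[0,0,0,0,0,0,0.36],[0,0,0,0,0,0,0.36]]'
python3 -m handwheel '[[0,0,0,0,0,0,0.44],[0,0,0,0,0,0,0.5],[0,0,0,0,0,0,0.7],[0,0,0,0,0,0,0.7],[0,0,-0.1,0,0,0,0.7],[0,0,-0.2,0,0,0,0.4],[0,0,-0.05,0,0,0,0],[0,0,0,0,0,0,0],[0,0,0,0,0,0,0]]'
```

```text
time_s: 28.05
position: [0.5302, 0.0227, 0.0184]
orientation: [-3.141, 0.002, -3.141]
ft_force: [0.2, -1.5, 0.3]
grip_width: 0.0355
finger_force: 20.6
time_s: 28.95
position: [0.5296, 0.1546, 0.0184]
orientation: [3.14, 0.001, -3.141]
ft_force: [-1.2, 1.6, 0.6]
grip_width: 0.0355
finger_force: 20.6
time_s: 29.85
position: [0.5287, 0.1533, 0.0876]
orientation: [-3.141, -0.001, 3.141]
ft_force: [-0.7, -0.8, 0.1]
grip_width: 0.0016
finger_force: 0.0
```

Quick height check by touch: shut tips should meet a 52 mm top at TCP z≈0.063 and a 44 mm top at ≈0.055.

```bash
python3 -m handwheel '[[0,0,0.06,0,0,0,0],[0,0,0.05,0,0,0,0],[0,0,0.02,0,0,0,0],[0,0,0,0,0,0,0]]'
python3 -m handwheel '[[0,0,0.015,0,0,0,0],[0,0,0,0,0,0,0]]'
python3 -m handwheel '[[0,0,0.01,0,0,0,0],[0,0,0,0,0,0,0]]'
```

```text
time_s: 30.25
position: [0.5281, 0.1531, 0.0605]
orientation: [-3.14, -0.003, 3.141]
ft_force: [-0.2, 0.3, 0.6]
grip_width: 0.0001
finger_force: 0.0
time_s: 30.45
position: [0.5293, 0.1535, 0.059]
orientation: [-3.141, -0.0, 3.142]
ft_force: [-0.8, 0.4, -0.2]
grip_width: 0.0003
finger_force: 0.0
time_s: 30.65
position: [0.5294, 0.1536, 0.0573]
orientation: [3.141, 0.0, -3.142]
ft_force: [-0.7, -0.3, -0.6]
grip_width: 0.0001
finger_force: 0.0
```

No contact with the tips at 46 mm, so this bush is short. Into the green row with it.

```bash
python3 -m handwheel '[[0,0,-0.15,0,0,0,0],[0,0,-0.15,0,0,0,0],[0.1,0,0,0,0,0,0],[0.15,0,0,0,0,0,0],[0.025,0.018,0,0,0,0.014,0],[0,0,0.1,0,0,0,0],[0,0,0.15,0,0,0,0],[0,0,0.12,0,0,0,0],[0,0,0.06,0,0,0,0],[0,0,0.03,0,0,0,0],[0,0,0,0,0,0,0],[0,0,0,0,0,0,0]]'
```

```text
time_s: 31.85
position: [0.4753, 0.1574, 0.0262]
orientation: [3.141, 0.002, 3.097]
ft_force: [-0.8, 0.4, 0.0]
grip_width: 0.0
finger_force: 0.0
```

```bash
python3 -m handwheel '[[-0.03,0,0,0,0,0,0],[-0.03,0,0,0,0,0,0],[-0.04,0,0,0,0,0,0],[-0.04,0,0,0,0,0,0],[-0.04,0,0,0,0,0,0],[-0.04,0,0,0,0,0,0],[-0.04,0,0,0,0,0,0],[-0.04,0,0,0,0,0,0],[-0.04,0,0,0,0,0,0],[-0.04,0,0,0,0,0,0],[-0.04,0,0,0,0,0,0],[-0.03,0,0,0,0,0,0]]'
python3 -m handwheel '[[-0.04,0,0,0,0,0,0],[-0.04,0,0,0,0,0,0],[-0.04,0,0,0,0,0,0],[-0.04,0,0,0,0,0,0],[-0.04,0,0,0,0,0,0],[-0.03,0,0,0,0,0,0],[-0.03,0,0,0,0,0,0],[-0.02,0,0,0,0,0,0],[-0.01,0,0,0,0,0,0],[0,0,0,0,0,0,0]]'
```

```text
time_s: 33.05
position: [0.5653, 0.1531, 0.0253]
orientation: [3.142, 0.001, 3.097]
ft_force: [-2.2, 0.5, -0.3]
grip_width: -0.0003
finger_force: 0.6
time_s: 34.05
position: [0.6227, 0.1506, 0.0254]
orientation: [3.141, 0.001, 3.098]
ft_force: [-0.5, -1.2, 0.0]
grip_width: 0.0
finger_force: 0.0
```

```bash
python3 -m handwheel '[[-0.01,0,0,0,0,0,0],[-0.01,0,0,0,0,0,0],[-0.01,0,0,0,0,0,0],[-0.01,0,0,0,0,0,0],[0,0,0,0,0,0,0]]'
python3 -m handwheel '[[-0.005,0,0,0,0,0,0],[-0.005,0,0,0,0,0,0],[0,0,0,0,0,0,0]]'
python3 -m handwheel '[[-0.005,0,0,0,0,0,0],[-0.005,0,0,0,0,0,0],[0,0,0,0,0,0,0]]'
```

```text
time_s: 34.55
position: [0.6307, 0.1503, 0.0253]
orientation: [3.141, 0.001, 3.098]
ft_force: [-1.6, -0.1, 0.1]
grip_width: -0.0001
finger_force: 0.4
time_s: 34.85
position: [0.6319, 0.1502, 0.0253]
orientation: [3.142, -0.001, 3.098]
ft_force: [-2.4, -0.5, 2.1]
grip_width: 0.0001
finger_force: 1.6
time_s: 35.15
position: [0.632, 0.1502, 0.025]
orientation: [-3.141, -0.005, 3.098]
ft_force: [-7.7, -0.1, 5.7]
grip_width: -0.0001
finger_force: 3.8
```

Contact at 0.632 (0.6335 expected). I back off, clear the view and check both rows.

```bash
python3 -m handwheel '[[0.02,0,0,0,0,0,0],[0.05,0,0,0,0,0,0],[0.1,0,0,0,0,0,0],[0.15,0,-0.1,0,0,0,0],[0.1,0,-0.2,0,0,0,0],[0.1,0.1,-0.2,0,0,0,0],[0.1,0.2,-0.2,0,0,0,0],[0,0.22,-0.2,0,0,0,0],[0,0.22,0,0,0,0,0],[0,0.22,0,0,0,0,0],[0,0.2,0,0,0,0,0],[0,0,0,0,0,0,0]]'
python3 - <<'E'
from h import *
fs=[imaging.grab_frame('top'),imaging.grab_frame('side')]
cv2.imwrite('pics/end.png',np.vstack([cv2.resize(fs[0]['img'][100:170,250:400,::-1],None,fx=4,fy=4),cv2.resize(fs[1]['img'][155:230+25,320:470,::-1],None,fx=3,fy=3)[:, :450].copy() if 0 else cv2.resize(fs[1]['img'][155:230+25,320:470,::-1],(600,310))]))
E
```

```text
time_s: 36.35
position: [0.521, 0.382, 0.1919]
orientation: [3.136, 0.0, 3.107]
ft_force: [0.1, 0.7, -0.9]
grip_width: -0.0
finger_force: 0.0
```

View pics/end.png

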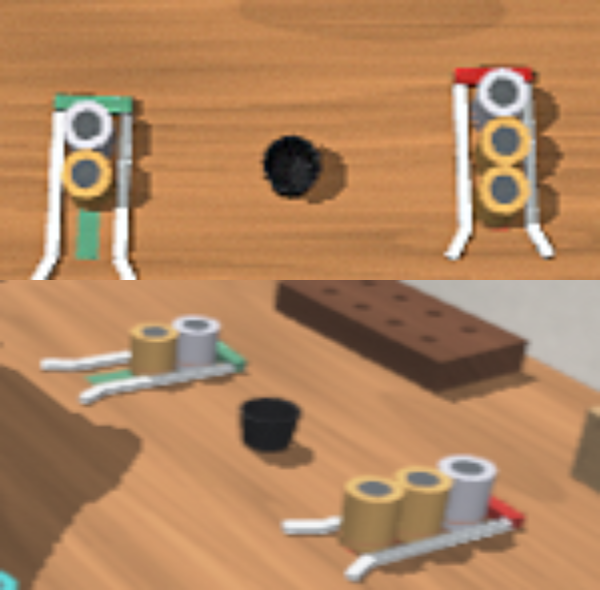

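The green row holds one short bush closed up to its master (rings at (88,124) and (88,173)). The red row holds two tall bushes closed up (rings at y = 92, 140, 189). All spacings are ≈36 mm and everything stands upright.

```bash
python3 -c "
from h import *
print(job.hand_in())"
```

```text
the job is handed in; nothing more can be done
None
```

The job is handed in: the two tall bushes are in the red row and the short one is in the green row, all upright and closed up against their masters; the first tall bush did lean a little (about 12°) in the jaws on the way in, then stood straight when released.

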